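# Set two rest pads flush by rocking a straightedge

### The job

Two brass rest pads on the small checking base stand a little proud of its two steel end rests. Lay the straightedge lengthwise along the base over both pads and both end rests, let go, and press an end down onto its rest to feel it rock; then push the pads down through the straightedge, gently, until it beds on both end rests, never pressing harder than 25 N and never putting the gripper on the pads or the base. Prove it by pressing the near end and then the far end without any rocking, and leave the straightedge lying there and the other things where they are.

Things in the scene. Friction and masses are not known exactly. Their poses are not given: they have to be found in the camera images.
- rest_base: Checking base, fixed: aluminium plate 64 x 180 x 14 mm (x, y, z) with a steel end rest at each end and two brass pads between them on its middle line (x = 0), at y = +20 and -20 mm. It stands on levelling feet set anew each time, its underside (origin, centre) 6 to 16 mm above the work surface. z up, y along its length towards its near end (next to the robot).
- rest_near (a point): Centre of the flat top of the near end rest, 71 mm from the base's middle along its y and 30 mm above its origin. The rest is a steel block, 46 mm wide (x) and 26 mm long (y).
- rest_far (a point): The same on the far end rest (y = -71 mm).
- straightedge: Loose straightedge: straight silver-grey aluminium bar of box section with black end caps, 24 mm wide (x), 160 mm long (y), 28 mm high (z), 0.14 to 0.28 kg. Origin: centre of its underside; z up, y along its length. It is the same both ways round. Grasp it across its 24 mm width; the fixture plate stands 30 mm or more behind it.
- pad_near (a joint): Height of the near brass pad (flat disc of 16 mm diameter) above the end rests, m: 0 flush, positive proud, -0.006 lowest. Starts 3 to 7 mm proud. Friction holds it at any height: it sinks only while pushed with more than about 6 N, slowly (60 N more per m/s), and never rises again. About 12 N on the straightedge above a pad drives that side home.
- pad_far (a joint): The same for the far brass pad.
- pad_near_top (a point): Centre of the near pad's top face.
- pad_far_top (a point): Centre of the far pad's top face.
- edge_end_a (a point): Underside of the straightedge at its end at y = +80 mm of its own frame.
- edge_end_b (a point): Underside of the straightedge at its other end (y = -80 mm).
- fixture_corner (a point): Obstacle: front right top corner of the fixed white fixture's plate (23 mm high), which runs left and back from here; its red clamp handle is 140 mm high, 170 to 190 mm left of here. The closed blue sealer behind the base is 110 mm high. The frame's upright, 40 mm square, 1.5 m high, stands 210 mm nearer and 170 mm left of here: the arm must pass it folded up, then work on its right.
- plug_gauge: Bystander: plug gauge, black knurled handle with steel pins, 113 mm long, lying at the left front.
- tally_counter: Bystander: small hand tally counter, 44 mm, at the left front.
- ink_pad: Bystander: flat blue tin, 56 x 82 x 15 mm, behind the fixture.
- ok_stamp: Bystander: wooden hand stamp, 74 mm high, behind the fixture.
- marker_red: Bystander: red and white marker, 130 mm long, lying between the fixture and the sealer.

How it is judged:
By the outcome, as a careful person would: the job done as asked, in the order asked, and still so for the second after the job is handed in, with the robot touching nothing.
It also fails if it takes over 72 s, if anything falls off the work surface, if the arm or the gripper's body presses on something with over 40 N, if the wrist force passes 120 N, or if a joint passes its speed limit or range.

### The arm

A 7-joint arm with a two-finger parallel gripper is mounted at the origin on a cart in front of the work surface, level with it; the furniture and walls round the work are solid. World frame = base frame: x ahead of the robot, y to its left, z up, the work surface at z = 0. Lengths are in mm, angles in rad, forces in N, time in s.
With the tool pointing down it reaches from about 425 to 1025 mm from the base axis. Payload 3.6 kg.
Tool frame: the origin (TCP) lies between the finger pads; the fingertips stand tips_ahead ahead of it and the grasp point (between the pads) is the TCP (tips_ahead is the distance from the TCP to the fingertips, in mm); z points along the fingers, y is the line along which they close (so a half turn about z gives the same grasp; the last joint's range is limited). The gripper opens to 85 mm and grips with 20 to 120 N. Pads are 22 mm wide; open, the fingers measure 114 mm over their backs; the gripper's body (76 mm by 85 mm) begins 54 mm behind the grasp point. The pads swing forward as they close: fully open they stand 13 mm farther back than shut.
Start: joints at [1.071, 0.591, 0.048, 1.609, -0.033, 0.943, -0.034], TCP at [286.865, -665.836, 250.302] pointing down, gripper open.
Joint ranges: [-2.69, 2.69], [-0.47, 2.24], [-1.27, 1.36], [0.19, 2.51], [-1.53, 4.68], [0.08, 2.07], [-3.09, 3.09]. Speed limits (rad/s): [2.57, 2.57, 3.14, 3.14, 3.14, 3.14, 3.14].

### API

Orientations are given as a unit quaternion [w, x, y, z].
In Python, from rig import move_pose, move_linear, move_j, move_gripper, pause, solve_ik, grab_frame, PlanningError, sign_off, spot_in, current_time_s, current_joints, current_qd, current_joint_efforts, current_tool_pos, current_ee_rot, current_force, current_ft_torque, current_finger_gap, current_gripper_force, tips_ahead gives the robot as it stands. Calls block until the motion is done:
- move_pose(position, orientation): joint-space move of the TCP to a pose.
- move_linear(position, max_speed=150, rot=None, until_force=None): straight line of the TCP; rot=None keeps the orientation; max_speed is the mean speed in mm/s. With until_force (N) it stops when the force on the tool has changed by that much, and returns True; else False.
- move_j(angles): joint-space move.
- move_gripper(opening, effort=None): opening from 0.0 (shut) to 1.0 (fully open); effort is the grip in N (None keeps the last); returns when the fingers have stopped.
- pause(seconds).
- solve_ik(position, orientation): joint angles nearest the present ones, or None.
- grab_frame(name): name is "scene" or "top" or "wrist"; returns a dict with "image" (400x640x3 uint8, red, green, blue), "K" (3x3 intrinsics, pixels), "distortion" ([k1, k2, p1, p2, k3] as OpenCV has them; the pictures are not rectified), "T" (4x4, takes a point from camera to world coordinates). Camera axes: x right, y down, z forward; pixel columns grow to the right and rows downward; lengths in mm; the calibration is good to about 2 mm. A picture is of the moment at which its call begins. There is no depth.
A pose or a line that the arm cannot do raises PlanningError and nothing moves.
- sign_off(): hands the job in; it is judged then, once.
Trained networks look in the newest picture that a camera, given by its name, has taken for a name from the list of things; names that differ only in an ending like _2 or _b are one class to them, and where a whole thing is asked for, a point or a joint stands for the part that bears it (a point fixed in the world has none). Each returns a list of dicts, best first, with "score" (0 to 1); they miss things now and then, are a little off and sometimes report something else, mostly with a low value. They report only what shows in the picture. A call takes as long as a camera call.
- spot_in(camera, target): "location" ([column, row] in pixels, amid what is visible of it).
Readings, each from a call of its own:
- current_time_s(): time.
- current_joints(): joint angles.
- current_qd(): joint speeds.
- current_joint_efforts(): joint torques, N m.
- current_tool_pos(): TCP position.
- current_ee_rot(): TCP orientation.
- current_force(): force on the tool from outside, world axes, zero at the start.
- current_ft_torque(): the same for the moment, N m.
- current_finger_gap(): opening from 0.0 (shut) to 1.0 (fully open).
- current_gripper_force(): force on a finger pad.
Only numpy, scipy, OpenCV 4.12 (cv2) and the standard library are available. Lean on these libraries where they do the work, as an engineer would, in place of code of your own. Each camera call takes 0.05 s, during which the arm holds its last target. There are 200 camera calls.

## Working session

There is one attempt and no reset: what is moved stays moved. The work goes in short steps, each a Python script; the robot and the scene stay as the last script left them, time stands still between calls to the robot, and variables do not carry over. Pictures are saved under pics/ and viewed, at most 10 in all, crops included, and the job is handed in when it is done.

```bash
ls; mkdir -p pics
cat > h.py <<'E'
import numpy as np, cv2
from rig import *
def snap(cam,name=None):
    f=grab_frame(cam)
    if name: cv2.imwrite('pics/%s.png'%name,f['image'][:,:,::-1])
    return f
def ray(f,p):
    u=cv2.undistortPoints(np.array([[p]],float),np.array(f['K'],float),np.array(f['distortion'],float))[0,0]
    T=np.array(f['T']); return T[:3,3],T[:3,:3]@np.array([u[0],u[1],1.])
def onz(f,p,z):
    o,d=ray(f,p); return o+d*(z-o[2])/d[2]
def tri(obs):
    A=np.zeros((3,3));b=np.zeros(3)
    for f,p in obs:
        o,d=ray(f,p); d=d/np.linalg.norm(d); M=np.eye(3)-np.outer(d,d); A+=M;b+=M@o
    return np.linalg.solve(A,b)
def proj(f,P):
    T=np.linalg.inv(np.array(f['T']))
    return cv2.projectPoints(np.array([P],float),cv2.Rodrigues(T[:3,:3])[0],T[:3,3],np.array(f['K'],float),np.array(f['distortion'],float))[0][0,0]
E
python3 - <<'E'
from h import *
np.set_printoptions(precision=1,suppress=True)
print(tips_ahead() if callable(tips_ahead) else tips_ahead,current_ee_rot(),current_time_s())
F={c:snap(c,c+'0') for c in('scene','top','wrist')}
for c in F: print(c,np.array(F[c]['T']))
for t in ['rest_base','straightedge','rest_near','rest_far','pad_near_top','pad_far_top','edge_end_a','edge_end_b','fixture_corner','plug_gauge','tally_counter','ink_pad','ok_stamp','marker_red']:
    obs=[]
    for c in('scene','top'):
        r=spot_in(c,t); print(t,c,[(np.round(x['location']),round(x['score'],2)) for x in r[:3]])
        if r: obs.append((F[c],r[0]['location']))
    if len(obs)==2: print('   ',tri(obs))
E
```

```text
pics
19.0 [-0.   1.   0.2 -0. ] 0.0
scene [[ -0.9  -0.2   0.4 225. ]
 [ -0.4   0.5  -0.8 670.5]
 [ -0.   -0.8  -0.6 555.1]
 [  0.    0.    0.    1. ]]
top [[   0.    -1.     0.1  430.5]
 [  -1.    -0.    -0.    12.7]
 [   0.    -0.1   -1.  1001.1]
 [   0.     0.     0.     1. ]]
wrist [[   0.4   -0.9   -0.3  362.4]
 [  -0.9   -0.4   -0.1 -632.8]
 [  -0.     0.3   -0.9  373.9]
 [   0.     0.     0.     1. ]]
rest_base scene [(array([389., 165.]), 0.65)]
rest_base top [(array([422., 238.]), 0.66)]
    [ 454.6 -296.    20.5]
straightedge scene [(array([371., 219.]), 0.92)]
straightedge top [(array([314., 252.]), 0.77)]
    [420.3 -35.9  15.1]
rest_near scene [(array([390., 164.]), 0.63)]
rest_near top [(array([421., 239.]), 0.96)]
    [ 451.6 -291.1   27.6]
rest_far scene [(array([390., 167.]), 0.72)]
rest_far top [(array([416., 239.]), 0.85)]
    [ 449.1 -279.5   22.7]
pad_near_top scene []
pad_near_top top []
pad_far_top scene []
pad_far_top top []
edge_end_a scene [(array([369., 218.]), 0.56)]
edge_end_a top [(array([314., 251.]), 0.67), (array([424., 249.]), 0.41)]
    [424.  -36.4 
[... 277 characters left out ...]
7.]), 0.67), (array([424., 232.]), 0.59)]
    [403.6 279.1   0.5]
tally_counter scene [(array([352., 287.]), 0.87)]
tally_counter top [(array([312., 254.]), 0.66), (array([219., 268.]), 0.49), (array([340., 173.]), 0.45)]
    [ 431.4  -34.6 -217.3]
ink_pad scene [(array([374., 218.]), 0.73), (array([240., 216.]), 0.62)]
ink_pad top [(array([269., 134.]), 0.86), (array([416., 237.]), 0.53)]
    [528.3  57.5 122.2]
ok_stamp scene [(array([214., 222.]), 0.84)]
ok_stamp top [(array([235., 125.]), 0.56), (array([421., 239.]), 0.4)]
    [721.7 154.6  36.6]
marker_red scene [(array([298., 186.]), 0.5)]
marker_red top [(array([220., 268.]), 0.68), (array([341., 171.]), 0.54)]
    [437.  174.3 217.7]
```

View pics/top0.png

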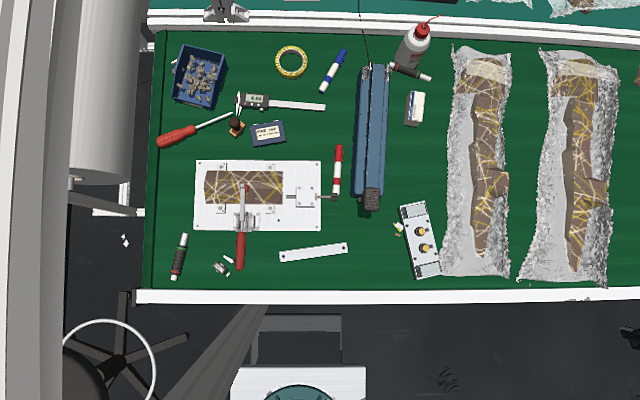

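View pics/scene0.png

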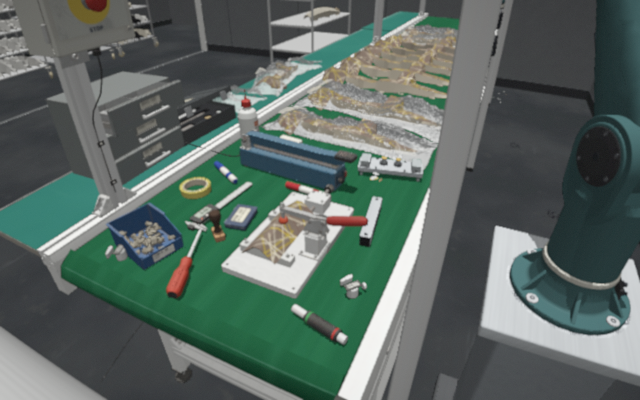

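The top view shows the straightedge from (280,256) to (347,247), lying along world y. The base runs from (430,275) at its near end to (412,205), with pads at (420,233) and (425,247). The fixture corner is at (321,231). Next I'll look closer with the wrist camera.

```bash
cat >> h.py <<'E'
def q(yaw): return [0,float(np.cos(yaw/2)),float(np.sin(yaw/2)),0]
np.set_printoptions(precision=1,suppress=True)
E
python3 - <<'E'
from h import *
f=snap('top')
for p,z in [((280,256),28),((347,247),28),((430,275),40),((412,205),40),((420,233),45),((425,247),45),((321,231),23)]: print(p,onz(f,p,z))
print(current_ee_rot())
for yaw in (0,-.3,.3): print(yaw,solve_ik([400,-290,300],q(yaw)))
for yaw in np.arange(-2,2.1,.5): print(yaw,solve_ik([420,-36,23],q(yaw)))
move_pose([400,-280,300],q(-.2))
g=snap('wrist','w_base')
for t in ['rest_base','rest_near','rest_far','pad_near_top','pad_far_top','fixture_corner']:
    r=spot_in('wrist',t); print(t,[(x['location'],x['score'],onz(g,x['location'],42)) for x in r[:3]])
print(current_joints(),current_time_s(),current_force())
E
```

```text
(280, 256) [410.   43.3  28. ]
(347, 247) [ 431.5 -113.4   28. ]
(430, 275) [ 366.5 -307.1   40. ]
(412, 205) [ 530.7 -267.4   40. ]
(420, 233) [ 464.4 -283.6   45. ]
(425, 247) [ 431.7 -294.8   45. ]
(321, 231) [468.9 -52.5  23. ]
[ 0.   1.   0.2 -0. ]
0 [ 0.5  0.2  0.1  2.1 -0.   0.8 -1. ]
-0.3 [ 0.4  0.2  0.2  2.1 -0.1  0.8 -1.3]
0.3 [ 0.5  0.2  0.   2.1 -0.   0.8 -0.7]
-2.0 [-0.1  0.7  0.1  2.4 -1.1  0.1 -2.5]
-1.5 [-0.3  0.7  0.4  2.4 -1.5  0.3 -1.6]
-1.0 [-0.2  0.7  0.2  2.4 -1.3  0.1 -1.3]
-0.5 [-0.2  0.7  0.2  2.4 -1.3  0.1 -0.8]
0.0 [-0.2  0.7  0.2  2.4 -1.3  0.1 -0.3]
0.5 [-0.2  0.7  0.2  2.4 -1.3  0.1  0.2]
1.0 [-0.2  0.7  0.2  2.4 -1.3  0.1  0.7]
1.5 [ 0.1  0.7 -0.1  2.4  1.   0.1 -1.1]
2.0 [ 0.   0.7 -0.1  2.4  0.8  0.1 -0.4]
rest_base [([319.0, 113.3], 0.96, array([ 457.5, -289.8,   42. ]))]
rest_near [([318.6, 109.3], 0.97, array([ 461.8, -290.2,   42. ])), ([8.1, 233.4], 0.38, array([395.7, 139.9,  42. ]))]
rest_far [([320.6, 113.9], 0.8, array([ 456.5, -291.4,   42. ]))]
pad_near_top [([328.7, 136.9], 0.46, array([ 430. , -295.3,   42. ]))]
pad_far_top [([311.2, 103.1], 0.56, array([ 469.9, -283.6,   42. ]))]
fixture_corner []
[ 0.4  0.2  0.1  2.1 -0.   0.8 -1.2] 3.45 [ 0.2  0.  -0.4]
```

View pics/w_base.png

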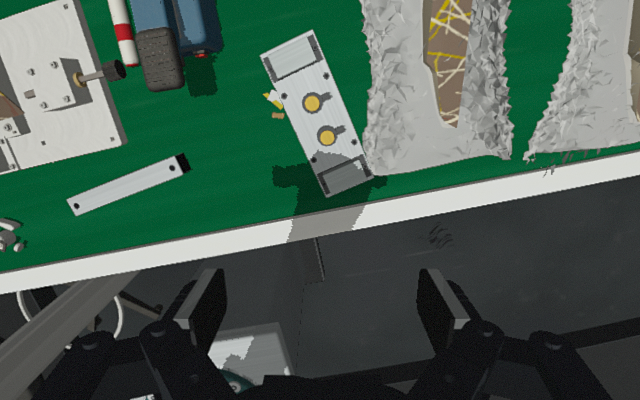

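The wrist view shows the base with its far pad at (311,103) and near pad at (328,137). The bar runs from (70,207) to (187,163). I'll take a second view from lower down and read the corners from enlarged crops.

Run:
```python
from h import *
import pickle
a=snap('wrist')
for P in ([390,-190,190],[400,-190,230],[420,-190,230]):
    try: move_pose(P,q(-.2)); break
    except PlanningError as e: print(e)
b=snap('wrist','w2')
pickle.dump((a,b),open('ab.pkl','wb'))
def crop(f,c,w,h,s):
    x,y=int(c[0]-w/2),int(c[1]-h/2); x=min(max(x,0),640-w);y=min(max(y,0),400-h)
    return cv2.resize(f['image'][y:y+h,x:x+w,::-1],None,fx=s,fy=s,interpolation=cv2.INTER_CUBIC),(x,y)
ca,oa=crop(a,(319,113),133,200,3)
pb=proj(b,[450,-289.5,40]); cb,ob=crop(b,pb,133,200,3)
print(oa,ob,pb,proj(b,[420.5,-35,28]),current_tool_pos())
cv2.imwrite('pics/m1.png',np.hstack([ca,cb]))
```

```text
(252, 13) (363, 0) [429.6  97.7] [145.7 190.5] [ 391.7 -191.7  191.1]
```

View pics/m1.png

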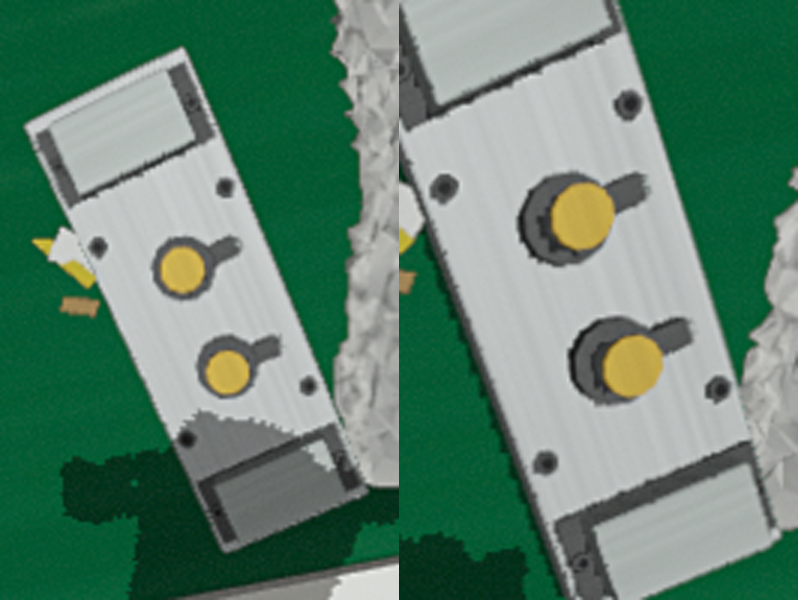

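View pics/w2.png

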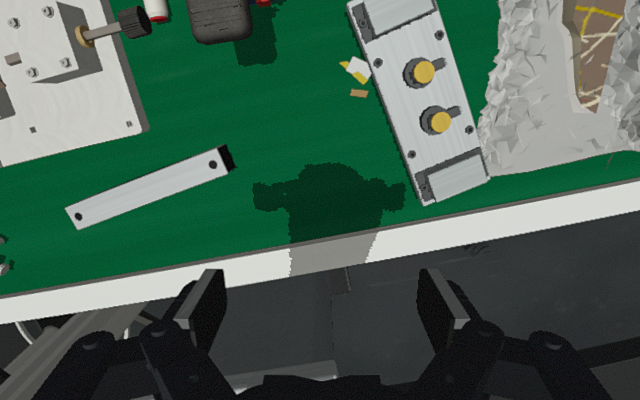

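Both crops show the pads and rests clearly. The pads stand proud of the plate, and the bar's top face has corners at about (66,210), (78,230), (217,150) and (227,174). I'll fit the known dimensions to these points.

Run:
```python
from h import *
import pickle
from scipy.optimize import least_squares
a,b=pickle.load(open('ab.pkl','rb'))
u=lambda o,p:np.array(o)+(np.array(p)+.5)/3-.5
A=(252,13);B=(363,0)
pts=[(a,u(A,p),P) for p,P in [((50,130),(23,-84,30)),((170,65),(-23,-84,30)),((198,140),(-23,-58,30)),((80,197),(23,-58,30)),((213,487),(23,58,30)),((325,437),(-23,58,30)),((238,540),(23,84,30)),((25,125),(32,-90,14)),((184,48),(-32,-90,14)),((368,490),(-32,90,14)),((222,550),(32,90,14))]]
pts+=[(b,u(B,p),P) for p,P in [((213,30),(-23,-58,30)),((39,105),(23,-58,30)),((196,525),(23,58,30)),((353,460),(-23,58,30)),((377,532),(-23,84,30))]]
pads=[(a,u(A,(183,270)),(0,-20),6),(a,u(A,(228,373)),(0,20),5),(b,u(B,(184,216)),(0,-20),6),(b,u(B,(233,366)),(0,20),5)]
def W(v,P): c,s=np.cos(v[3]),np.sin(v[3]); return [v[0]+c*P[0]-s*P[1],v[1]+s*P[0]+c*P[1],v[2]+P[2]]
# v: x y z0 yaw(base x axis) ; v[4]=near pad, v[5]=far pad height; v[6:9] offset of view b
def res(v):
    r=[]
    for f,p,P in pts: r+=list(proj(f,np.array(W(v,P))+(v[7:10] if f is b else 0))-p)
    for f,p,P,k in pads: r+=list(proj(f,np.array(W(v,(*P,30+v[k-1])))+(v[7:10] if f is b else 0))-p)
    return np.r_[r,(v[2]-11)/8,(v[4:6]-5)/4,v[7:10]/2]
s=least_squares(res,[450,-290,11,1.3,5,5,0,0,0,0],loss='soft_l1')
print(s.x, 'yaw',s.x[3]); print(res(s.x))
f=b
bp=[((66,210),(12,80)),((78,230),(-12,80)),((227,174),(-12,-80)),((217,150),(12,-80))]
def rb(v): return np.concatenate([proj(b,W([v[0],v[1],0,v[2]],(*P,28)))-p for p,P in bp])
t=least_squares(rb,[420,-36,-.1]); print('bar',t.x,'yaw',t.x[2],rb(t.x))
for y in (t.x[2]+np.pi/2,t.x[2]-np.pi/2):
  for d in (0,-15,-30):
    c=t.x[:2]+d*np.array([-np.sin(t.x[2]),np.cos(t.x[2])])
    for z in (24,100): print(y,d,z,c,solve_ik([*c,z],q(y)))
for y in (s.x[3]-np.pi/2,s.x[3]+np.pi/2): 
  for Y in (-70,0,70): print(y,Y,np.round(solve_ik(W(s.x,(0,Y,62)),q(y)),2))
```

```text
[ 450.3 -289.1   11.4    1.8    4.2    4.5   -2.1    0.3   -0.8    0.9] yaw 1.793594766766485
[-0.7 -1.2 -1.1  0.9 -0.1  0.1  0.2 -0.   0.2 -0.9 -0.6 -0.3  0.8  0.9
  0.1  0.3  0.  -0.3  0.4  0.3  1.1  0.9  0.6 -0.7  0.5  1.1 -0.9 -0.1
 -0.8 -0.6 -0.5  3.4  0.  -0.1  0.  -0.6  0.1  0.   0.4 -0.5  0.1 -0.2
 -0.1  0.2 -0.4  0.5]
bar [419.3 -31.9   0.1] yaw 0.14805609810452194 [-1.  -1.   0.5  1.2  1.   0.8 -0.6 -0.8]
1.7188524248994186 0 24 [419.3 -31.9] [ 0.1  0.7 -0.1  2.4  1.   0.1 -0.9]
1.7188524248994186 0 100 [419.3 -31.9] [ 0.2  0.5 -0.3  2.4  0.5  0.3 -0.4]
1.7188524248994186 -15 24 [421.5 -46.7] [ 0.1  0.7 -0.1  2.4  0.9  0.1 -0.8]
1.7188524248994186 -15 100 [421.5 -46.7] [ 0.2  0.5 -0.3  2.4  0.5  0.3 -0.3]
1.7188524248994186 -30 24 [423.7 -61.6] [ 0.1  0.7 -0.1  2.4  0.6  0.1 -0.4]
1.7188524248994186 -30 100 [423.7 -61.6] [ 0.3  0.5 -0.3  2.4  0.5  0.3 -0.3]
-1.4227402286903745 0 24 [419.3 -31.9] [-0.2  0.7  0.2  2.4 -1.3  0.1 -1.7]
-1.4227402286903745 0 100 [419.3 -31.9] [-0.2  0.5  0.3  2.4 -0.5  0.3 -2.5]
-1.4227402286903745 -15 24 [421.5 -46.7] [-0.1  0.7  0.1  2.4 -0.9  0.1 -2.1]
-1.4227402286903745 -15 100 [421.5 -46.7] [-0.2  0.5  0.3  2.4 -0.5  0.3 -2.5]
-1.4227402286903745 -30 24 [423.7 -61.6] [-0.   0.7  0.1  2.4 -0.7  0.1 -2.3]
-1.4227402286903745 -30 100 [423.7 -61.6] [-0.2  0.5  0.3  2.4 -0.5  0.3 -2.5]
0.22279843997158855 -70 [ 0.4  0.7  0.   2.  -0.   0.4 -0.9]
0.22279843997158855 0 [ 0.5  0.6  0.   2.1 -0.   0.4 -0.9]
0.22279843997158855 70 [ 0.6  0.6  0.   2.2 -0.   0.3 -0.8]
3.3643910935613817 -70 [-0.3  1.1  1.2  2.1 -1.3  1.  -2.9]
3.3643910935613817 0 [ 0.   0.8  0.7  2.2 -0.9  0.5 -3.1]
3.3643910935613817 70 [ 0.2  0.7  0.6  2.3 -0.9  0.4 -3. ]
```

Run:
```python
from h import *
y=1.719
move_gripper(0.5,40)
move_pose([419.3,-32,130],q(y)); print(current_joints(),current_force(),current_time_s())
snap('wrist','w3')
print(move_linear([419.3,-32,60],100,until_force=6),move_linear([419.3,-32,25],40,until_force=6),current_tool_pos(),current_force())
move_gripper(0.0,40); print('gap',current_finger_gap()*85,current_gripper_force(),current_force(),current_tool_pos())
move_linear([419.3,-32,130],100); pause(.2)
print('gap',current_finger_gap()*85,current_gripper_force(),current_force(),current_tool_pos(),current_time_s())
snap('scene','s3')
```

```text
[ 0.2  0.5 -0.4  2.4  0.4  0.4 -0.3] [-0.6  0.  -0.4] 5.6417Traceback (most recent call last):
  File "<stdin>", line 6, in <module>
rig.PlanningError: the arm cannot follow that straight line within its joint ranges
```

Run:
```python
from h import *
y=1.719
np.set_printoptions(precision=2,suppress=True)
print(current_tool_pos(),current_joints())
ax=np.array([np.sin(.148),-np.cos(.148)])
for d in (0,15,30):
  c=np.array([419.3,-32])+d*ax
  for z in (120,100,80,60,45,35,25): print(d,z,solve_ik([*c,z],q(y)))
```

```text
[419.47 -32.1   60.24] [ 0.1   0.6  -0.17  2.39  0.56  0.18 -0.45]
0 120 [ 0.25  0.48 -0.36  2.36  0.48  0.36 -0.38]
0 100 [ 0.2   0.52 -0.3   2.37  0.51  0.3  -0.4 ]
0 80 [ 0.15  0.56 -0.23  2.39  0.53  0.24 -0.43]
0 60 [ 0.1   0.6  -0.17  2.39  0.56  0.18 -0.45]
0 45 [ 0.06  0.63 -0.12  2.4   0.58  0.13 -0.47]
0 35 [ 0.04  0.66 -0.09  2.4   0.6   0.1  -0.48]
0 25 [ 0.07  0.68 -0.14  2.4   0.95  0.11 -0.83]
15 120 [ 0.29  0.48 -0.37  2.35  0.49  0.37 -0.35]
15 100 [ 0.24  0.52 -0.31  2.37  0.51  0.31 -0.37]
15 80 [ 0.19  0.56 -0.24  2.38  0.54  0.25 -0.4 ]
15 60 [ 0.14  0.6  -0.18  2.39  0.57  0.19 -0.42]
15 45 [ 0.1   0.64 -0.13  2.39  0.59  0.14 -0.44]
15 35 [ 0.08  0.66 -0.1   2.39  0.6   0.11 -0.45]
15 25 [ 0.06  0.68 -0.08  2.4   0.63  0.08 -0.48]
30 120 [ 0.33  0.49 -0.38  2.34  0.49  0.38 -0.32]
30 100 [ 0.28  0.53 -0.32  2.36  0.52  0.32 -0.35]
30 80 [ 0.23  0.56 -0.26  2.37  0.55  0.26 -0.37]
30 60 [ 0.18  0.6  -0.19  2.38  0.58  0.2  -0.39]
30 45 [ 0.15  0.64 -0.15  2.38  0.6   0.15 -0.41]
30 35 [ 0.12  0.66 -0.12  2.38  0.61  0.12 -0.43]
30 25 [ 0.1   0.68 -0.09  2.39  0.63  0.09 -0.44]
```

Run:
```python
from h import *
ax=np.array([np.sin(.148),-np.cos(.148)]); c=np.array([419.3,-32])+10*ax
move_linear([*c,60])
for z in (26,28,30):
    try: print(z,move_linear([*c,z],40,until_force=6)); break
    except PlanningError as e: print(z,e)
print(current_tool_pos(),current_force())
move_gripper(0.0,40); print('gap',current_finger_gap()*85,current_gripper_force(),current_force(),current_tool_pos())
p=current_tool_pos()
move_linear([p[0],p[1],130],100); pause(.2)
print('gap',current_finger_gap()*85,current_gripper_force(),current_force(),current_tool_pos(),current_time_s())
snap('scene','s3')
im=cv2.imread('pics/s3.png'); cv2.imwrite('pics/s3c.png',cv2.resize(im[110:260,270:470],None,fx=3,fy=3))
```

```text
26 False
[420.8 -41.9  26.1] [-0.2 -0.2 -0.4]
gap 23.054575460824754 39.84444558620453 [-0.   0.2  5.4] [421.1 -41.9  26.4]
gap 23.08361866852848 39.26978051662445 [-0.2 -0.3 -2.4] [420.8 -41.7 129.6] 9.4833
```

View pics/s3c.png

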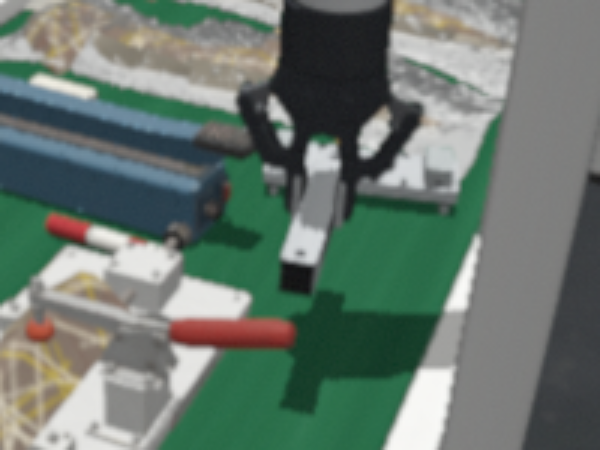

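The bar is held level in the grip, and the clamp handle and upright are clear. I'll carry it over and lay it down.

```bash
cat >> h.py <<'E'
BY=1.7936; BC=np.array([450.3,-289.1]); YAW=BY-np.pi/2
def at(y,z,x=0): return [BC[0]+np.cos(BY)*x-np.sin(BY)*y, BC[1]+np.sin(BY)*x+np.cos(BY)*y, z]
E
python3 - <<'E'
from h import *
move_pose(at(10,130),q(YAW)); print(current_joints(),current_time_s())
move_linear(at(10,88),80); pause(.2); f0=current_force()
print(f0,'hit',move_linear(at(10,62),15,until_force=2.5),current_tool_pos(),current_force()-np.array(f0))
snap('wrist','w4')
move_gripper(0.45); pause(.3); print(current_finger_gap()*85,current_force())
p=current_tool_pos(); move_linear(at(10,150),100)
g=snap('wrist','w5'); print(current_time_s(),proj(g,at(0,75)))
import pickle; pickle.dump(g,open('w5.pkl','wb'))
t=snap('top'); im=t['image'][180:300,360:480,::-1]
cv2.imwrite('pics/m5.png',np.hstack([cv2.resize(g['image'][:,:,::-1],(480,300)),cv2.resize(im,(300,300),interpolation=cv2.INTER_CUBIC)]))
E
```

```text
[ 0.5  0.5 -0.1  2.1  0.1  0.5 -0.9] 10.5167
[ 0.3 -0.3 -1.6] hit True [ 440.6 -291.3   75.2] [0.9 1.4 4. ]
38.30614229041508 [-0.6 -0.   0.1]
13.9333 [322.6 210.4]
```

View pics/m5.png

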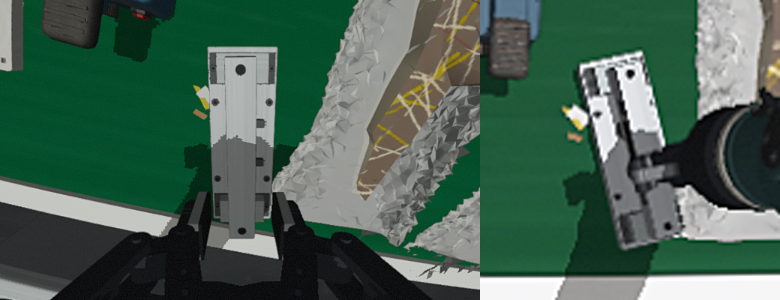

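The bar lies along the base over both pads, between the rests. I'll check the lengthwise position numerically, then press-test the near end lightly.

```bash
cat >> h.py <<'E'
def press(y,top,F,zmin,v=8,up=8):
    """press with shut gripper at base y; returns hit, TCP z, force rise, peak-ish"""
    move_linear(at(y,top+19+up),120); pause(.15); f0=np.array(current_force())
    hit=move_linear(at(y,zmin),v,until_force=F)
    z=current_tool_pos()[2]; f=np.array(current_force())-f0
    pause(.15); f2=np.array(current_force())-f0; z2=current_tool_pos()[2]
    print('press y%+d hit %s tipz %.2f/%.2f F %.1f/%.1f t %.1f'%(y,hit,z-19,z2-19,f[2],f2[2],current_time_s()))
    return z2-19
E
python3 - <<'E'
from h import *
import pickle
g=pickle.load(open('w5.pkl','rb'))
print('far exp',proj(g,at(-80,77)),'obs 320,75; near exp',proj(g,at(80,77)),'obs 324,317')
move_gripper(0.0,40); print('gap',current_finger_gap())
press(0,77,1.2,19+66,6)      # light touch: tip offset/top height
move_linear(at(0,110),120)
press(66,77,3,19+58,6,10)
move_linear(at(66,110),120)
E
```

```text
far exp [322.8  75. ] obs 320,75; near exp [322.5 318.3] obs 324,317
gap 0.0032444417461810217
press y+0 hit True tipz 76.92/76.89 F 4.0/5.2 t 16.8
press y+66 hit True tipz 74.73/74.67 F 1.0/0.9 t 20.4
```

Run:
```python
from h import *
move_linear(at(66,98),100); pause(.1); f0=np.array(current_force())
for i in range(5):
    hit=move_linear(at(66,83.5),8,until_force=4.5)
    pause(.1); f=np.array(current_force())-f0; z=current_tool_pos()[2]-19
    print(hit,z,f,current_time_s())
    if f[2]>3 or not hit: break
g=snap('wrist','w6')
```

```text
True 73.73529356213335 [-0.8  1.   2.9] 21.9917
True 73.4402866757261 [-0.3 -0.   5.6] 22.4333
```

Run:
```python
from h import *
hit=move_linear(at(66,89),8,until_force=3)
print(hit,current_tool_pos()[2]-19,current_force()); pause(.2); print(current_tool_pos()[2]-19,current_force(),current_time_s())
move_linear(at(66,112),100)
move_linear(at(-66,112),150)
z=press(-66,78,5,19+66,8,3); print(current_force())
move_linear(at(-66,112),100)
```

```text
True 73.32672544776459 [1.1 1.  3.7]
73.33820306029756 [0.4 0.4 4.7] 22.9
press y-66 hit True tipz 73.61/73.59 F 3.9/3.1 t 25.9
[-1.1  0.9  3.4]
```

Run:
```python
from h import *
for y in (20,-20):
    press(y,77,12,19+66,7,3)
    move_linear(at(y,104),120)
for y in (20,-20):
    press(y,75,13,19+66,7,3)
    move_linear(at(y,104),120)
```

```text
press y+20 hit True tipz 73.94/73.92 F 5.0/6.1 t 28.5
press y-20 hit True tipz 72.71/72.70 F 4.5/3.5 t 30.8
press y+20 hit True tipz 72.04/72.04 F 4.8/5.5 t 32.8
press y-20 hit True tipz 72.08/72.05 F 4.7/6.8 t 34.9
```

Run:
```python
from h import *
for y in (20,-20):
    z=press(y,73,15,19+66,5,2)
    move_linear(at(y,101),120)
for y in (66,-66):
    move_linear(at(y,101),150)
    z=press(y,73,10,19+66,5,2)
    move_linear(at(y,101),120)
```

```text
press y+20 hit True tipz 72.05/72.04 F 4.2/5.8 t 36.8
press y-20 hit True tipz 72.06/72.07 F 3.8/5.6 t 38.8
press y+66 hit True tipz 72.02/72.03 F 4.3/5.3 t 41.2
press y-66 hit True tipz 72.11/72.10 F 4.5/5.2 t 43.9
```

Run:
```python
from h import *
move_linear(at(-40,150),120)
move_linear(at(30,230),200); pause(.2)
g=snap('wrist'); print('far exp',proj(g,at(-80,72)),'near exp',proj(g,at(80,72)),current_force(),current_time_s())
cv2.imwrite('pics/w7.png',g['image'][:,:,::-1])
```

```text
far exp [324.8  51.8] near exp [324.2 240.9] [-0.4 -0.1  0.1] 45.7333
```

View pics/w7.png

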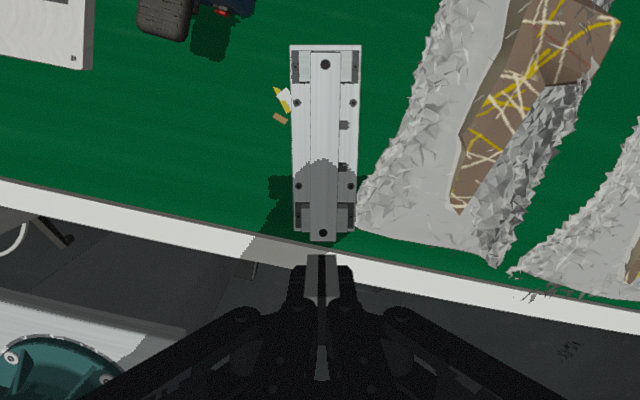

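The bar lies straight along the base, with its far end at (325,52) and near end at (323,241), as predicted. The robot is clear of it.

```bash
python3 -c "
from rig import *
print(sign_off())"
```

```text
the job is handed in; nothing more can be done
None
```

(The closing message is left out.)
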